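# Bolt the lid of the seedling box

## Task

The lid of the seedling box is shut but not bolted. Lift the handle of the steel barrel bolt on the box's front rail up out of its rest, slide the bolt across until it is fully home against its stop, and turn the handle all the way down into the notch. Do not force the bolt, and leave the other things where they are.

Things in the scene. Friction and masses are not known exactly. Their poses are not given: they have to be found in the camera images.
- box: Plywood seedling box with a shut clear lid, 300 deep (x) x 420 wide (y) x 110 mm high (lid 117), fixed. Origin: centre of underside; front at -x, z up. On its 50 mm wide front rail, 12-18 mm in front (-x) of the bolt axis, stands a steel fence 31 mm high, ending in a notch and an end block. The bolt's end enters an eye on the lid, 38 mm high, 136 mm along +y from bolt_base.
- bolt_base: Fixed base of the steel barrel bolt; axes parallel to the box's. Origin on top of the rail, below the handle's root at bolt = 0. The bolt axis is parallel to y, 14 mm above this origin. It carries the sliding 12 mm rod and its handle, whose stem meets a rigid end block (36 mm high over the rail, across the slot) at the end of travel.
- bolt (a joint): Travel of the bolt along bolt_base +y, m; 0 = open, starts at 0-0.012; rubs with 4 N. From 0.016 on the fence lets the handle pass only with handle under 0.4. Stop at the end block: somewhere from 0.066 to 0.108, set by hand, different each time, to be found by feel. Against it, the 8 mm stem is in line with the 10 mm wide notch (1 mm off its centre).
- handle (a joint): Turn of the handle about the bolt axis, in rad; 0 = straight up, growing as it turns forward (bolt_base -x) and down; 1.40 = fully down. Starts at 0.95 to 1.3. Rubs with 0.06 N m (about 1 N at the knob) and stays where it is left.
- knob (a point): Centre of the black plastic knob at the end of the handle: a short drum, 28 mm in diameter and 20 mm long along the bolt axis, with flat ends, 55 mm from the bolt axis (steel stem 8 mm thick). It spins freely on its own pin, so if pinched on its flat ends from above (fingers closing along the bolt axis) it pivots as the handle turns.
- pot_a: Terracotta pot with a sprout, 84 mm wide, 75 mm high, on the table at the front left of the box. Origin at the centre of the underside.
- pot_b: Small terracotta pot, 60 mm wide, 55 mm high, on the lid near its left end. Origin at the centre of the underside.
- jar: White ceramic jar, 64 mm wide, 80 mm high, on the lid near its right end. Origin at the centre of the underside.
- brush: Hand brush 200 mm long lying on the table in front of the box. Origin on its underside, about mid-length.
- cup: White plastic cup, 72 mm wide, 85 mm high, on the table at the front right of the box. Origin at the centre of the underside.
- bucket: White plastic bucket, 180 mm wide, 150 mm high, on the table at the right side. Origin at the centre of the underside.

How it is judged (in metres and radians):
On the way:
1. the bolt is slid more than 50 mm across with its handle raised (above 0.6 rad it would not pass) (value of joint bolt above 0.05 m and value of joint handle below 0.6 rad), for 0.1 s.
At the end, for the whole second after the job is handed in: The bolt is across (travel over 60 mm) with its handle down in the notch (turned more than 1.2 rad from upright; 1.40 is fully down), at rest (value of joint bolt above 0.06 m and value of joint handle above 1.2 rad and velocity of joint handle below 0.05 rad/s and velocity of joint bolt below 0.01 m/s); the robot touches nothing.
It fails at once if the bolt's handle pressed against the stop, notch or fence with more than 25 N (contact force between bolt_base and box above 25 N).
It fails at once if the gripper or arm pressed on the box with more than 25 N (contact force between any of the fingers, the arm and box above 25 N).
It fails at once if another thing pushed more than 30 mm from its place (distance of any of pot_a, pot_b, jar, brush, cup, bucket from where it was at the start of the episode above 0.03 m).
It also fails if it takes over 51 s, if anything falls off the work surface, if the arm or the gripper's body presses on something with over 40 N, if the wrist force passes 120 N, or if a joint passes its speed limit or range.

## Robot

A 7-joint arm with a two-finger parallel gripper is mounted at the origin on the work surface. World frame = base frame: x ahead of the robot, y to its left, z up, the work surface at z = 0. Lengths are in m, angles in degrees, forces in N, time in s.
With the tool pointing down it reaches from about 0.35 to 0.9 m from the base axis. Payload 19.9 kg.
Tool frame: the origin (TCP) lies midway between the tips of the shut fingers; the grasp point (between the pads) lies 19 mm behind it (manip.hold_point_z is the distance from the TCP to the grasp point, in m); z points along the fingers, y is the direction in which the jaws open and shut (so a half turn about z gives the same grasp; the last joint's range is limited). The gripper opens to 94 mm and grips with 3 to 60 N. Pads are 16 mm wide; open, the fingers measure 119 mm over their backs; the gripper's body (75 mm by 177 mm) begins 78 mm behind the grasp point.
Start: joints at [64.486, 23.915, -0.59, 92.452, 0.269, 63.638, -3.037], TCP at [0.246, -0.575, 0.205] pointing down, gripper open.
Joint ranges: [-161.28, 161.28], [-22.2, 115.67], [-73.04, 71.86], [3.21, 147.25], [-68.34, 248.33], [10.77, 114.83], [-161.83, 161.83]. Speed limits (degrees/s): [108.29, 108.29, 136.94, 136.94, 172.46, 172.46, 172.46].

## Interface

Orientations are given as a 3x3 rotation matrix whose columns are the frame's x, y, z axes.
In Python, from station import readout, grab_frame, calibration, manip, look_for, regions_of, mark_of gives the robot as it stands.
- The arm moves only by the tool step_arm, never from a script. Its argument "deltas" is a list of rows, each a list of 3 entries, a list of its own where there are three numbers: the shift along the tool's x, y, z in m, then the turn about the tool's z in degrees, then the finger opening in m, from 0 to 0.094. In form: [[[dx, dy, dz], roll, claw], ...]. A call has 1 to 12 rows; each row is the pose to reach, as a shift and turn from the pose measured when the call began, along the tool's axes at that moment; what a row does not reach only later rows make up. A row lasts 1/8 s, in which the tool goes at most 62.5 mm and 10.7 degrees, less where a joint would pass 70% of its speed; a pose out of reach is approached as far as the arm can. A call with a gripper value outside its range is refused whole. The fingers move at their own pace and stop on an object; "grip_force" is the grip in N (left out, the last holds). Time passes only in rows, so rows that repeat a pose let the fingers close. It gives the time, the measured TCP pose, the force and the opening at its end, in the units of the state.
- readout.sense(): the state, without advancing time (a new reading comes with each control period).
- grab_frame(name): name is "scene" or "top" or "wrist"; returns the picture (400x640x3 uint8, red, green, blue); there is no depth.
- calibration(name): a dict with "fovy" (degrees; the focal length in pixels is half the picture's height over the tangent of half this angle, whatever the lens; pixels are square), "cx", "cy" (the principal point, pixels), "k1" (the pictures are not rectified: a ray, as slopes to the right and down, at radius r is drawn at 1 + k1 r^2 times it, then the intrinsics apply), "cam_to_world" (4x4, takes a point from camera to world coordinates). Camera axes: x right, y up, looking along -z (the intrinsics and any distortion apply to the point x, -y, -z); pixel columns grow to the right and rows downward; lengths in m; the calibration is good to about 2 mm. A picture is of the moment at which its call begins: read the wrist's pose just before it. calibration takes no time and is no camera call; for the wrist camera it gives the pose at the moment of the call.
- manip.hand_in(): hands the job in, once; it reports no verdict.
Trained networks look in the newest picture that a camera, given by its name, has taken for a name from the list of things; names that differ only in an ending like _2 or _b are one class to them, and where a whole thing is asked for, a point or a joint stands for the part that bears it (a point fixed in the world has none). Each returns a list of dicts, best first, with "score" (0 to 1); they miss things now and then, are a little off and sometimes report something else, mostly with a low value. They report only what shows in the picture. A call takes as long as a camera call.
- look_for(camera, target): "uv" ([column, row] in pixels, amid what is visible of it).
- regions_of(camera, target): "pixels" (400x640 bool, what is visible of it) and "uv" ([column, row] in pixels, amid what is visible of it).
- mark_of(camera, target): "uv" ([column, row] in pixels: a listed point, or the origin of a listed thing).
The state is a dict: "clock": time; "joint_pos": joint angles; "dq": joint speeds; "joint_efforts": joint torques, N m; "tcp_pos": TCP position; "tool_rot": TCP orientation; "ft_force": force on the tool from outside, world axes, zero at the start; "moment": the same for the moment, N m; "width": finger opening in m.
Only numpy, scipy, OpenCV 4.12 (cv2) and the standard library are available. Lean on these libraries where they do the work, as an engineer would, in place of code of your own. Each camera call takes 0.05 s, during which the arm holds its last target.

## Working session

There is one attempt and no reset: what is moved stays moved. The work goes in short steps, Python scripts to look and compute and a tool call to move; the robot and the scene stay as the last step left them, time stands still between calls to the robot, and variables do not carry over. Pictures are saved under pics/ and viewed, and the job is handed in when it is done.

Besides the shell and the picture viewer there is one more tool, called after ">>>" as name([rows], argument=value, ...), one row to a line, values as JSON. step_arm: Moves the arm, as the interface text tells. Its arguments: {"type":"object","properties":{"deltas":{"type":"array","items":{"type":"array"}},"grip_force":{"type":"number"}},"required":["deltas"]}

```bash
ls; mkdir -p pics; python3 - <<'E'
from station import readout, grab_frame, calibration, manip, look_for, mark_of
import cv2, numpy as np
print({k:np.round(v,3).tolist() if not np.isscalar(v) else v for k,v in readout.sense().items()})
for c in ["scene","top"]:
    im=grab_frame(c); cv2.imwrite(f"pics/{c}0.png",im[:,:,::-1])
    cal=calibration(c); print(c,cal)
    for t in ["knob","bolt_base","box"]:
        print(t,[(np.round(d["uv"],1).tolist(),round(d["score"],2)) for d in mark_of(c,t)])
E
```

```text
pics
{'clock': 0.0, 'joint_pos': [64.489, 23.949, -0.589, 92.487, 0.267, 63.64, -3.036], 'dq': [0.079, -0.04, -0.015, 0.003, -0.011, -0.024, 0.018], 'joint_efforts': [0.001, -85.124, 0.639, -42.598, -0.049, 0.019, 0.0], 'tcp_pos': [0.245, -0.574, 0.205], 'tool_rot': [[0.92, 0.393, -0.001], [0.393, -0.92, 0.001], [-0.0, -0.001, -1.0]], 'ft_force': [0.191, 0.24, -0.954], 'moment': [-0.033, 0.032, 0.036], 'width': 0.09358909359535439}
scene {'fovy': 42.2851369771756, 'cx': 328.2541515600469, 'cy': 200.65896501551475, 'k1': -0.07388099994848094, 'cam_to_world': array([[ 0.99612263, -0.0470605 ,  0.07433051,  0.66559235],
       [ 0.08677743,  0.66456536, -0.74217421, -1.09357146],
       [-0.01447039,  0.74574674,  0.66607238,  0.98348683],
       [ 0.        ,  0.        ,  0.        ,  1.        ]])}
knob [([295.3, 181.3], 0.56)]
bolt_base [([315.7, 193.4], 0.75)]
box [([361.7, 207.5], 0.82)]
top {'fovy': 53.12278864519841, 'cx': 320.1384967315676, 'cy': 204.92290231452958, 'k1': 0.02098329486924362, 'cam_to_world': array([[ 0.02104738,  0.98535469, -0.16921329,  0.37728185],
       [-0.9995827 ,  0.02408901,  0.01594215, -0.10751262],
       [ 0.01978486,  0.16880714,  0.98545051,  1.15910415],
       [ 0.        ,  0.        ,  0.        ,  1.        ]])}
knob [([310.3, 230.4], 0.48)]
bolt_base [([309.0, 213.8], 0.72)]
box [([283.0, 180.2], 0.57)]
```

View pics/scene0.png

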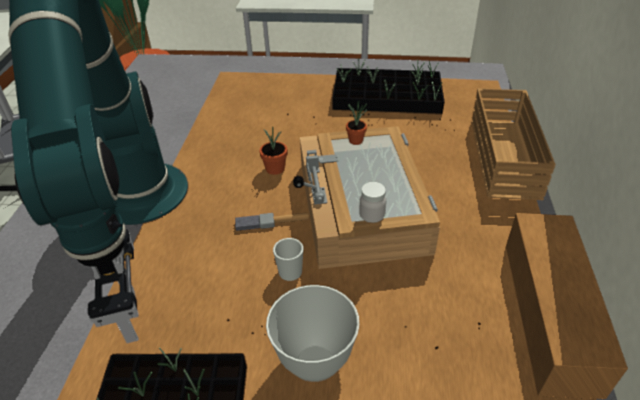

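View pics/top0.png

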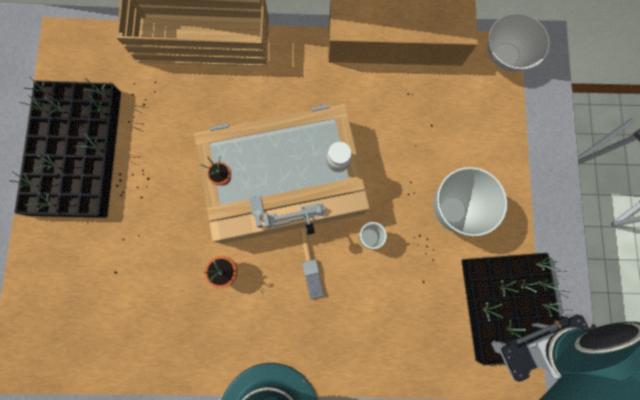

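```bash
cat > h.py <<'E'
import numpy as np, cv2
from station import readout, grab_frame, calibration, manip, look_for, mark_of, regions_of
def K(c):
    f=200/np.tan(np.radians(c["fovy"]/2)); return f
def ray(c,uv):
    f=K(c); d=np.array([(uv[0]-c["cx"])/f,(uv[1]-c["cy"])/f]); s=d.copy()
    for _ in range(20): s=d/(1+c["k1"]*(s@s))
    M=np.array(c["cam_to_world"]); v=M[:3,:3]@np.array([s[0],-s[1],-1]); return M[:3,3],v/np.linalg.norm(v)
def proj(c,p):
    M=np.array(c["cam_to_world"]); q=M[:3,:3].T@(np.asarray(p,float)-M[:3,3]); s=np.array([q[0],-q[1]])/-q[2]
    return s*(1+c["k1"]*(s@s))*K(c)+[c["cx"],c["cy"]]
def atz(c,uv,z):
    o,v=ray(c,uv); return o+v*(z-o[2])/v[2]
def tri(obs):
    A=np.zeros((3,3));b=np.zeros(3)
    for c,uv in obs:
        o,v=ray(c,uv);P=np.eye(3)-np.outer(v,v);A+=P;b+=P@o
    x=np.linalg.solve(A,b); return x,[np.round(proj(c,x)-uv,1).tolist() for c,uv in obs]
E
python3 - <<'E'
from h import *
s,t=calibration("scene"),calibration("top")
print("knob",tri([(s,[295.3,181.3]),(t,[310.3,230.4])]))
print("base",tri([(s,[315.7,193.4]),(t,[309,213.8])]))
print("box",tri([(s,[361.7,207.5]),(t,[283,180.2])]))
for n in ["scene","top"]:
    im=cv2.imread(f"pics/{n}0.png")
    x,y=(255,120) if n=="scene" else (185,95)
    w,h=200,150
    cv2.imwrite(f"pics/{n}0z.png",cv2.resize(im[y:y+h,x:x+w],None,fx=4,fy=4,interpolation=cv2.INTER_CUBIC))
E
```

```text
knob (array([ 0.48391958, -0.1004366 ,  0.15258298]), [[0.1, -0.0], [0.0, 0.1]])
base (array([ 0.53312721, -0.09539066,  0.11056616]), [[-0.1, 0.0], [-0.0, -0.1]])
box (array([ 0.65077255, -0.01375496, -0.00617134]), [[-0.5, 0.1], [-0.1, -0.4]])
```

```bash
sleep 0
```

```text
(no output)
```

View pics/scene0z.png

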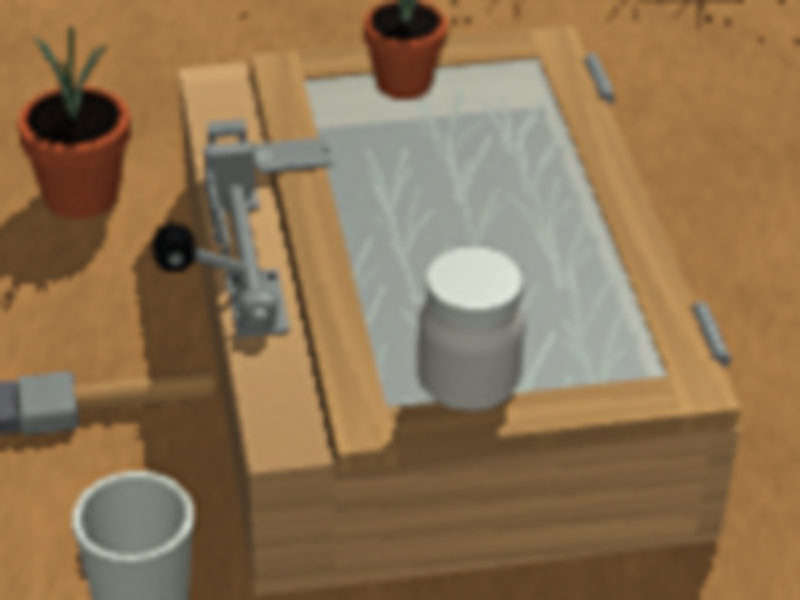

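View pics/top0z.png

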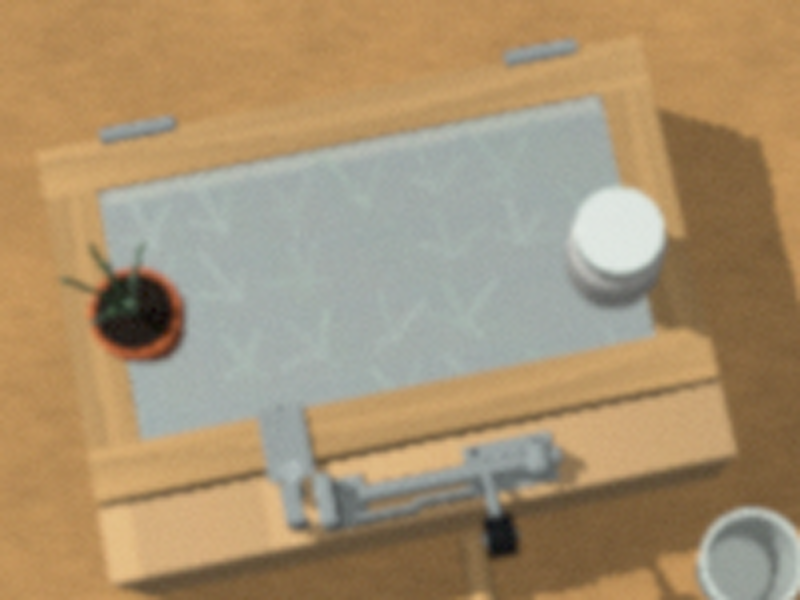

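```bash
python3 - <<'E'
from h import *
s,t=calibration("scene"),calibration("top")
FL=[(t,[212.5,241.2]),(s,[300,138])]; FR=[(t,[368.8,208.8]),(s,[318.4,238.3])]
a=tri(FL);b=tri(FR);print(a,b)
L=atz(t,FL[0][1],.11);R=atz(t,FR[0][1],.11);print(L,R,np.linalg.norm(L-R))
BL=atz(t,[185+38/4,95+152/4],.117);BR=atz(t,[185+640/4,95+38/4],.117);print(BL,BR)
for P,Q in[(L,R),(BL,BR),(atz(s,[300,138],.11),atz(s,[318.4,238.3],.11))]:
    d=P-Q; print(np.degrees(np.arctan2(-d[0],d[1])))
E
```

```text
(array([0.45764305, 0.15552975, 0.10501165]), [[-0.2, -0.9], [-0.8, 0.2]]) (array([ 0.55342244, -0.25372112,  0.10850055]), [[-0.3, -1.1], [-1.3, 0.3]])
[0.45482448 0.15356843 0.11      ] [ 0.55012201 -0.25424438  0.11      ] 0.4187993549975541
[0.74505421 0.21923379 0.117     ] [ 0.83920987 -0.18709967  0.117     ]
13.152835960497095
13.046337004746034
13.299921430737829
```

>>> step_arm([
  [[0,0,-0.06],0,0.06],
  [[0.406,-0.342,-0.065],10,0.06],
  [[0.406,-0.342,-0.065],10,0.06],
  [[0.406,-0.342,-0.065],10,0.06],
  [[0.406,-0.342,-0.065],10,0.06],
  [[0.406,-0.342,-0.065],10,0.06],
  [[0.406,-0.342,-0.065],10,0.06],
  [[0.406,-0.342,-0.065],10,0.06],
  [[0.406,-0.342,-0.065],10,0.06],
  [[0.406,-0.342,-0.065],10,0.06],
  [[0.406,-0.342,-0.065],10,0.06],
  [[0.406,-0.342,-0.065],10,0.06],
], grip_force=15)

```text
clock: 1.9
tcp_pos: [0.4842, -0.1014, 0.2703]
tool_rot: [[0.974, 0.227, -0.0], [0.227, -0.974, -0.0], [-0.0, -0.0, -1.0]]
ft_force: [-1.2, -0.3, 0.1]
width: 0.06
```

```bash
python3 - <<'E'
from h import *
c=calibration("wrist"); im=grab_frame("wrist"); cv2.imwrite("pics/w1.png",im[:,:,::-1])
print(c["cam_to_world"],c["fovy"])
for t in ["knob","bolt_base"]:
    for d in mark_of("wrist",t)[:2]: print(t,d["uv"],d["score"])
print("proj knob",proj(c,[.4839,-.1004,.1526]),"base",proj(c,[.533,-.0954,.11]))
for d in look_for("wrist","knob")[:2]: print("lf",d)
E
```

```text
[[ 2.26229855e-01  9.45759562e-01  2.33149958e-01  5.51298075e-01]
 [-9.74073943e-01  2.19672393e-01  5.40739553e-02 -8.55632229e-02]
 [-7.56489435e-05 -2.39338442e-01  9.70936200e-01  4.48552123e-01]
 [ 0.00000000e+00  0.00000000e+00  0.00000000e+00  1.00000000e+00]] 64.83557809559997
knob [319.9, 189.6] 0.97
bolt_base [329.5, 136.3] 0.79
bolt_base [434.5, 195.3] 0.29
proj knob [323.71268642 192.32298147] base [329.6798091  138.12917093]
lf {'uv': [318.0, 181.6], 'score': 0.66}
```

View pics/w1.png

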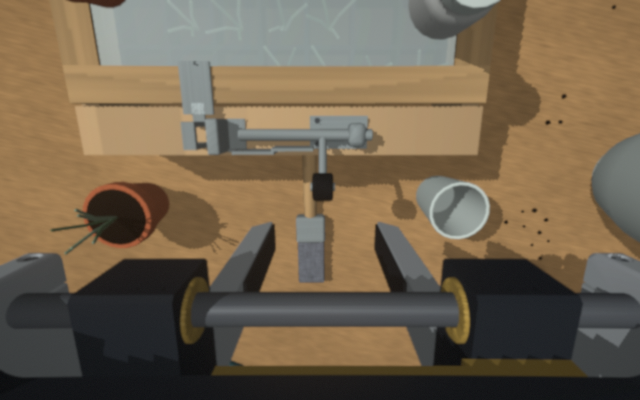

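```bash
python3 - <<'E'
from h import *
im=cv2.imread("pics/w1.png")
cv2.imwrite("pics/w1z.png",cv2.resize(im[90:215,230:390],None,fx=5,fy=5,interpolation=cv2.INTER_CUBIC))
s,t=calibration("scene"),calibration("top"); c=calibration("wrist")
print(tri([(s,[298.6,181.9]),(t,[310,229]),(c,[322,187])]))
print(tri([(s,[295.3,181.3]),(t,[310.3,230.4]),(c,[319.9,189.6])]))
for z in (.145,.15,.155,.16): print(z,atz(c,[321.5,187],z),atz(s,[298.6,181.9],z),atz(t,[310,229],z))
E
```

```text
(array([ 0.48922221, -0.09850954,  0.14921615]), [[-0.9, 0.0], [-0.4, -0.4], [0.9, -1.1]])
(array([ 0.48428317, -0.0983642 ,  0.15045991]), [[0.4, 0.1], [-0.8, 0.1], [1.7, 1.4]])
0.145 [ 0.48694783 -0.09755559  0.145     ] [ 0.49061864 -0.09331185  0.145     ] [ 0.48864129 -0.09943165  0.145     ]
0.15 [ 0.4880072  -0.09736097  0.15      ] [ 0.49166203 -0.09927652  0.15      ] [ 0.48809224 -0.0994715   0.15      ]
0.155 [ 0.48906656 -0.09716635  0.155     ] [ 0.49270542 -0.10524119  0.155     ] [ 0.48754318 -0.09951134  0.155     ]
0.16 [ 0.49012592 -0.09697173  0.16      ] [ 0.49374881 -0.11120587  0.16      ] [ 0.48699413 -0.09955118  0.16      ]
```

View pics/w1z.png

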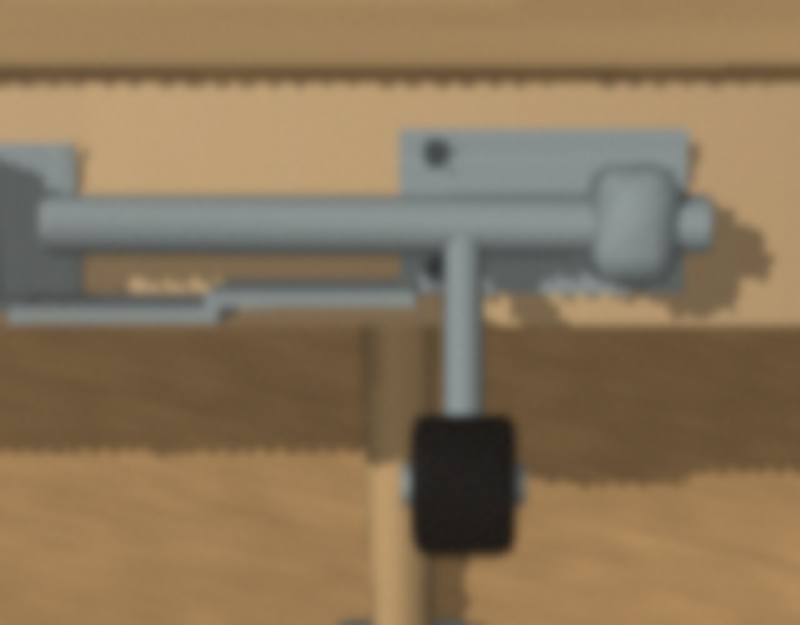

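```bash
python3 - <<'E'
from h import *
c=calibration("wrist")
th=np.radians(13.1); X=np.array([np.cos(th),np.sin(th),0]);Y=np.array([-np.sin(th),np.cos(th),0])
A=atz(c,[322,134.4],.124);print("axis at stem",A)
print("block edge",(atz(c,[244,140],.146)-A)@Y, "fence", [( (atz(c,[u,v],.141)-A)@X,(atz(c,[u,v],.141)-A)@Y) for u,v in [(312,149),(276,149),(272,152.5),(232,152.5)]])
# knob: choose theta st knob image matches
for a in np.arange(.9,1.35,.05):
    P=A-X*.055*np.sin(a)+[0,0,.055*np.cos(a)]; print(round(a,2),P,proj(c,P))
E
```

```text
axis at stem [ 0.53566431 -0.08671725  0.124     ]
block edge 0.07367661731475642 fence [(np.float64(-0.01307669025454739), np.float64(0.009606957770197636)), (np.float64(-0.013050914655338888), np.float64(0.04450632863261451)), (np.float64(-0.016425832812003334), np.float64(0.04852254628072131)), (np.float64(-0.016418427809989273), np.float64(0.08732717566979073))]
0.9 [ 0.49370252 -0.09648207  0.15818855] [321.85968267 182.85375864]
0.95 [ 0.49209072 -0.09685715  0.15599257] [321.88442078 184.1087108 ]
1.0 [ 0.49058782 -0.09720688  0.15371663] [321.9090465  185.21086987]
1.05 [ 0.48919759 -0.0975304   0.15136641] [321.93349079 186.1608922 ]
1.1 [ 0.48792351 -0.09782689  0.14894779] [321.95768853 186.95996001]
1.15 [ 0.48676875 -0.09809561  0.14646681] [321.98157859 187.60973304]
1.2 [ 0.48573621 -0.09833589  0.14392968] [322.00510385 188.11230063]
1.25 [ 0.48482846 -0.09854713  0.14134273] [322.02821118 188.47013469]
1.3 [ 0.48404777 -0.0987288   0.13871244] [322.0508514  188.68604415]
```

>>> step_arm([
  [[0.004,-0.002,0.05],0,0.06],
  [[0.004,-0.002,0.1],0,0.06],
  [[0.004,-0.002,0.125],0,0.06],
  [[0.004,-0.002,0.137],0,0.06],
  [[0.004,-0.002,0.137],0,0.05],
])

```text
clock: 2.72
tcp_pos: [0.4876, -0.0989, 0.1335]
tool_rot: [[0.974, 0.225, -0.0], [0.225, -0.974, 0.0], [-0.0, -0.0, -1.0]]
ft_force: [0.2, 0.5, 0.3]
width: 0.0532
```

>>> step_arm([
  [[0,0,0],0,0.03],
  [[0,0,0],0,0.02],
  [[0,0,0],0,0.01],
  [[0,0,0],0,0.005],
  [[0,0,0],0,0.0],
], grip_force=20)

```text
clock: 3.35
tcp_pos: [0.4876, -0.0989, 0.1335]
tool_rot: [[0.974, 0.225, -0.001], [0.225, -0.974, 0.0], [-0.001, -0.0, -1.0]]
ft_force: [-1.7, 1.1, 1.9]
width: 0.0198
```

```bash
python3 - <<'E'
from h import *
im=grab_frame("wrist"); cv2.imwrite("pics/w2.png",im[:,:,::-1])
r=readout.sense();print(r["ft_force"],r["width"])
for d in mark_of("wrist","knob")[:2]: print(d["uv"],d["score"])
E
```

```text
[-0.76763217  0.1863756   1.32700331] 0.02003860562407928
[321.2, 246.5] 0.78
```

View pics/w2.png

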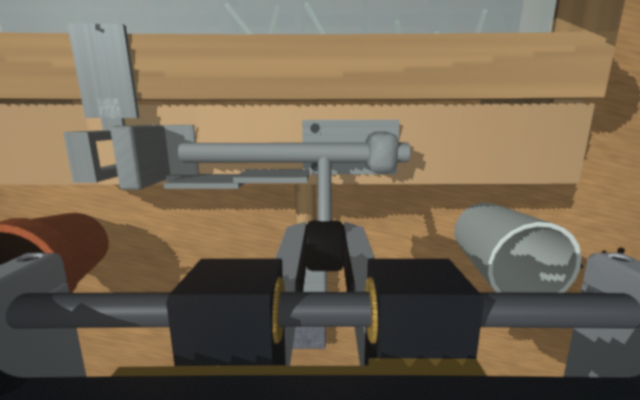

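```bash
python3 - <<'E'
from h import *
c=calibration("wrist")
r=readout.sense();print(r["tcp_pos"])
th=np.radians(13.1); X=np.array([np.cos(th),np.sin(th),0]);Y=np.array([-np.sin(th),np.cos(th),0])
A=atz(c,[323.5,152],.124);print("axis at stem",A, "tcp rel axis", (r["tcp_pos"]-A)@X,(r["tcp_pos"]-A)@Y,r["tcp_pos"][2]-.124)
for a in (1.0,1.05,1.1,1.15):
    P=A-X*.055*np.sin(a)+[0,0,.055*np.cos(a)]; print(a,P,proj(c,P))
print("block edge", [(atz(c,[u,v],.146)-A)@Y for u,v in[(163,130),(125,130)]])
print("block edge low", [(atz(c,[u,v],.11)-A)@Y for u,v in[(197,130)]])
im=cv2.imread("pics/w2.png")
cv2.imwrite("pics/w2z.png",cv2.resize(im[90:260,50:350],None,fx=2.6,fy=2.6,interpolation=cv2.INTER_CUBIC))
E
```

```text
[ 0.48752609 -0.09887604  0.13346994]
axis at stem [ 0.53577486 -0.08682432  0.124     ] tcp rel axis -0.04972467820626961 -0.0008024318449866057 0.009469937625710995
1.0 [ 0.49069837 -0.09731395  0.15371663] [323.51079649 244.35281498]
1.05 [ 0.48930815 -0.09763747  0.15136641] [323.53162125 245.12852873]
1.1 [ 0.48803406 -0.09793396  0.14894779] [323.55173385 245.63111688]
1.15 [ 0.4868793  -0.09820268  0.14646681] [323.57110537 245.87134915]
block edge [np.float64(0.08219300072613102), np.float64(0.1014768384208125)]
block edge low [np.float64(0.0790945590899134)]
```

View pics/w2z.png

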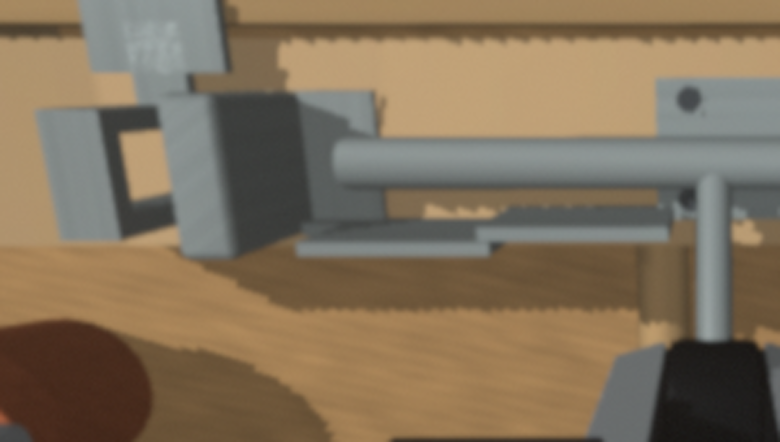

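```bash
python3 - <<'E'
from h import *
c=calibration("wrist")
th=np.radians(13.1); X=np.array([np.cos(th),np.sin(th),0]);Y=np.array([-np.sin(th),np.cos(th),0])
A=atz(c,[323.5,152],.124)
f=lambda u,v,z:[round(float((atz(c,[u,v],z)-A)@q),4) for q in (X,Y)]
print("block top", f(50+222/2.6,90+95/2.6,.146),f(50+238/2.6,90+255/2.6,.146))
print("block bottom", f(50+300/2.6,90+95/2.6,.11))
print("fence end",f(50+302/2.6,90+228/2.6,.141),f(50+297/2.6,90+255/2.6,.141),"step",f(50+485/2.6,90+228/2.6,.141),"start",f(50+668/2.6,90+225/2.6,.141))
for a in (1.1,.9,.7,.5,.35,.25,.2):
    d=[-.055*(np.sin(a)-np.sin(1.1)),.055*(np.cos(a)-np.cos(1.1))]; print(a,np.round(d,4))
E
```

```text
block top [0.0152, 0.096] [-0.0169, 0.0974]
block bottom [0.0144, 0.0985]
fence end [-0.0122, 0.0862] [-0.0181, 0.088] step [-0.0123, 0.0478] start [-0.0117, 0.0091]
1.1 [-0.  0.]
0.9 [0.0059 0.0092]
0.7 [0.0136 0.0171]
0.5 [0.0226 0.0233]
0.35 [0.0302 0.0267]
0.25 [0.0354 0.0283]
0.2 [0.0381 0.029 ]
```

>>> step_arm([
  [[0.0028,0,-0.005],0,0],
  [[0.006,0,-0.009],0,0],
  [[0.0098,0,-0.0134],0,0],
  [[0.0136,0,-0.0171],0,0],
  [[0.018,0,-0.0203],0,0],
  [[0.0226,0,-0.0233],0,0],
  [[0.0275,0,-0.0256],0,0],
  [[0.0315,0,-0.0271],0,0],
  [[0.0354,0,-0.0283],0,0],
  [[0.0354,0,-0.0283],0,0],
])

```text
clock: 4.7
tcp_pos: [0.522, -0.0908, 0.1613]
tool_rot: [[0.974, 0.226, -0.001], [0.226, -0.974, 0.0], [-0.001, -0.001, -1.0]]
ft_force: [7.7, 1.5, -19.8]
width: 0.0199
```

```bash
python3 - <<'E'
from h import *
im=grab_frame("wrist"); cv2.imwrite("pics/w3.png",im[:,:,::-1])
r=readout.sense();print(r["ft_force"],r["width"],r["tcp_pos"])
c=calibration("wrist"); th=np.radians(13.1); X=np.array([np.cos(th),np.sin(th),0])
A=np.array([.5357,-.0868,.124])
for a in (.1,.2,.25,.3,.35,.4,.5): print(a,proj(c,A-X*.055*np.sin(a)+[0,0,.055*np.cos(a)]))
for d in mark_of("wrist","knob")[:2]: print(d["uv"],d["score"])
E
```

```text
[  6.39141567   1.08575472 -20.39379901] 0.019775473867625425 [ 0.5219426  -0.09078069  0.16130982]
0.1 [323.59091463 233.0884333 ]
0.2 [323.61747348 241.91516352]
0.25 [323.6316272  246.04122667]
0.3 [323.64626328 249.95550069]
0.35 [323.66130557 253.64521869]
0.4 [323.67667826 257.09959443]
0.5 [323.70811778 263.26902638]
[322.1, 246.0] 0.84
```

View pics/w3.png

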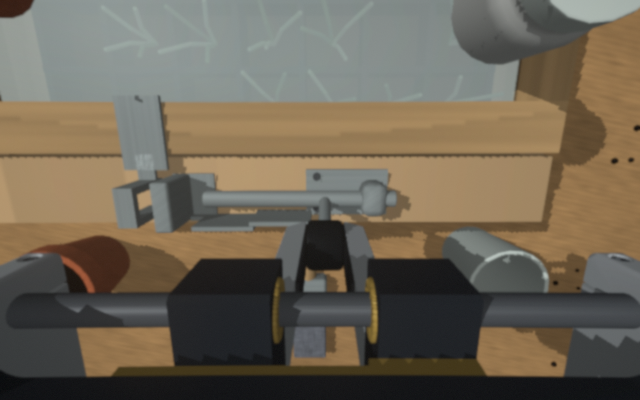

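>>> step_arm([
  [[0,0,0.001],0,0],
  [[0,0,0.001],0,0],
])

```text
clock: 5.05
tcp_pos: [0.5221, -0.0908, 0.161]
tool_rot: [[0.974, 0.226, -0.001], [0.226, -0.974, 0.0], [-0.001, -0.0, -1.0]]
ft_force: [-1.4, 2.5, 0.4]
width: 0.0197
```

>>> step_arm([
  [[0,-0.004,0],0,0],
  [[0,-0.008,0],0,0],
  [[0,-0.012,0],0,0],
  [[0,-0.016,0],0,0],
  [[0,-0.02,0],0,0],
])

```text
clock: 5.68
tcp_pos: [0.5175, -0.0711, 0.161]
tool_rot: [[0.974, 0.226, -0.001], [0.226, -0.974, 0.0], [-0.001, -0.0, -1.0]]
ft_force: [0.3, -4.3, -4.2]
width: 0.0203
```

>>> step_arm([
  [[0,-0.006,0],0,0],
  [[0,-0.012,0],0,0],
  [[0,-0.018,0],0,0],
  [[0,-0.024,0],0,0],
  [[0,-0.03,0],0,0],
])

```text
clock: 6.3
tcp_pos: [0.5107, -0.0415, 0.161]
tool_rot: [[0.974, 0.226, -0.001], [0.226, -0.974, -0.0], [-0.001, -0.0, -1.0]]
ft_force: [0.1, -4.2, -3.3]
width: 0.0201
```

```bash
python3 - <<'E'
from h import *
im=grab_frame("wrist"); cv2.imwrite("pics/w4.png",im[:,:,::-1])
E
```

```text
(no output)
```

View pics/w4.png

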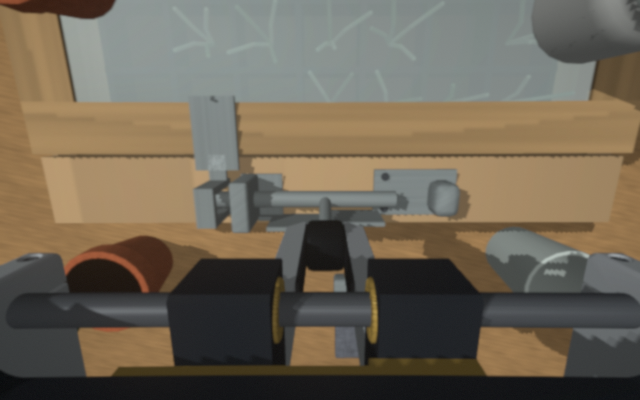

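>>> step_arm([
  [[0,-0.004,0],0,0],
  [[0,-0.008,0],0,0],
  [[0,-0.012,0],0,0],
  [[0,-0.016,0],0,0],
  [[0,-0.019,0],0,0],
  [[0,-0.022,0],0,0],
  [[0,-0.025,0],0,0],
])

```text
clock: 7.22
tcp_pos: [0.5048, -0.0162, 0.1611]
tool_rot: [[0.974, 0.226, -0.001], [0.226, -0.974, 0.0], [-0.001, -0.0, -1.0]]
ft_force: [0.3, -4.1, -3.7]
width: 0.02
```

```bash
python3 - <<'E'
from h import *
im=grab_frame("wrist"); 
cv2.imwrite("pics/w5.png",cv2.resize(im[150:290,170:430,::-1],None,fx=3,fy=3,interpolation=cv2.INTER_CUBIC))
E
```

```text
(no output)
```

View pics/w5.png

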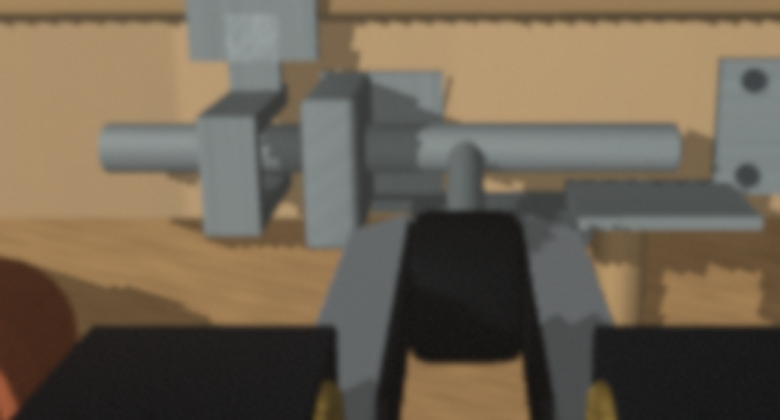

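>>> step_arm([
  [[0,-0.002,0],0,0],
  [[0,-0.004,0],0,0],
  [[0,-0.006,0],0,0],
  [[0,-0.008,0],0,0],
  [[0,-0.01,0],0,0],
])

```text
clock: 7.9
tcp_pos: [0.5024, -0.0059, 0.1611]
tool_rot: [[0.974, 0.227, -0.001], [0.227, -0.974, 0.0], [-0.001, -0.001, -1.0]]
ft_force: [1.0, -4.3, -4.1]
width: 0.02
```

>>> step_arm([
  [[0,-0.001,0],0,0],
  [[0,-0.002,0],0,0],
])

```text
clock: 8.15
tcp_pos: [0.502, -0.0039, 0.1611]
tool_rot: [[0.974, 0.227, -0.001], [0.227, -0.974, 0.0], [-0.001, -0.001, -1.0]]
ft_force: [1.2, -4.6, -3.9]
width: 0.0197
```

>>> step_arm([
  [[0,-0.001,0],0,0],
  [[0,-0.002,0],0,0],
])

```text
clock: 8.4
tcp_pos: [0.5015, -0.0019, 0.1611]
tool_rot: [[0.974, 0.227, -0.001], [0.227, -0.974, 0.0], [-0.001, -0.001, -1.0]]
ft_force: [1.0, -3.8, -3.9]
width: 0.0201
```

>>> step_arm([
  [[0,-0.001,0],0,0],
])

```text
clock: 8.52
tcp_pos: [0.5013, -0.0009, 0.1611]
tool_rot: [[0.974, 0.227, -0.001], [0.227, -0.974, 0.0], [-0.001, -0.001, -1.0]]
ft_force: [1.5, -3.3, -4.0]
width: 0.0202
```

Total ~91 mm; contact is expected in about 2 mm. I'll use 0.5–1 mm steps.

>>> step_arm([
  [[0,-0.001,0],0,0],
])

```text
clock: 8.65
tcp_pos: [0.501, 0.0001, 0.1611]
tool_rot: [[0.974, 0.227, -0.001], [0.227, -0.974, 0.0], [-0.001, -0.001, -1.0]]
ft_force: [1.5, -4.0, -4.6]
width: 0.0199
```

>>> step_arm([
  [[0,-0.0007,0],0,0],
])

```text
clock: 8.78
tcp_pos: [0.5008, 0.0008, 0.1611]
tool_rot: [[0.974, 0.227, -0.001], [0.227, -0.974, 0.0], [-0.001, -0.001, -1.0]]
ft_force: [0.6, -3.8, -2.9]
width: 0.0199
```

>>> step_arm([
  [[0,-0.0007,0],0,0],
])

```text
clock: 8.9
tcp_pos: [0.5007, 0.0016, 0.1611]
tool_rot: [[0.974, 0.227, -0.001], [0.227, -0.974, 0.0], [-0.001, -0.001, -1.0]]
ft_force: [0.6, -4.6, -3.3]
width: 0.0201
```

>>> step_arm([
  [[0,-0.0007,0],0,0],
])

```text
clock: 9.02
tcp_pos: [0.5005, 0.0023, 0.1611]
tool_rot: [[0.974, 0.227, -0.001], [0.227, -0.974, 0.0], [-0.001, -0.0, -1.0]]
ft_force: [1.4, -7.1, -3.7]
width: 0.0202
```

>>> step_arm([
  [[0,-0.0007,0],0,0],
])

```text
clock: 9.15
tcp_pos: [0.5005, 0.0024, 0.1611]
tool_rot: [[0.974, 0.226, -0.0], [0.226, -0.974, -0.0], [-0.0, 0.0, -1.0]]
ft_force: [1.9, -8.9, -5.3]
width: 0.02
```

>>> step_arm([
  [[0,-0.0007,0],0,0],
])

```text
clock: 9.28
tcp_pos: [0.5005, 0.0024, 0.1611]
tool_rot: [[0.974, 0.226, -0.0], [0.226, -0.974, -0.001], [-0.0, 0.001, -1.0]]
ft_force: [1.7, -7.9, -5.4]
width: 0.0199
```

```bash
python3 - <<'E'
from h import *
im=grab_frame("wrist"); 
cv2.imwrite("pics/w6.png",cv2.resize(im[150:290,170:430,::-1],None,fx=3,fy=3,interpolation=cv2.INTER_CUBIC))
E
```

```text
(no output)
```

View pics/w6.png

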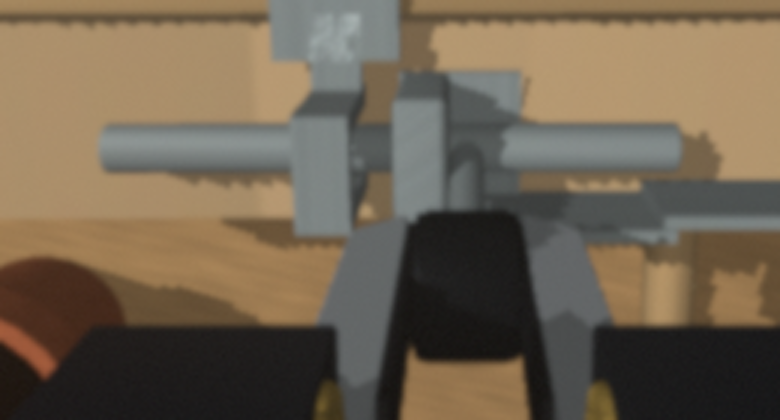

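>>> step_arm([
  [[0,0.0006,0],0,0],
  [[-0.004,0.0006,0.0012],0,0],
  [[-0.0083,0.0006,0.0028],0,0],
  [[-0.0115,0.0006,0.0045],0,0],
])

```text
clock: 9.82
tcp_pos: [0.4892, -0.0006, 0.1567]
tool_rot: [[0.974, 0.226, 0.0], [0.226, -0.974, -0.001], [-0.0, 0.001, -1.0]]
ft_force: [-1.0, -0.2, 4.1]
width: 0.0197
```

>>> step_arm([
  [[-0.0041,0,0.002],0,0],
  [[-0.0075,0,0.0043],0,0],
  [[-0.0108,0,0.0068],0,0],
])

```text
clock: 10.2
tcp_pos: [0.4786, -0.0031, 0.1498]
tool_rot: [[0.974, 0.226, 0.001], [0.226, -0.974, -0.001], [0.0, 0.001, -1.0]]
ft_force: [4.6, -0.1, -3.1]
width: 0.02
```

```bash
python3 - <<'E'
from h import *
im=grab_frame("wrist"); 
cv2.imwrite("pics/w7.png",cv2.resize(im[130:270,170:430,::-1],None,fx=3,fy=3,interpolation=cv2.INTER_CUBIC))
E
```

```text
(no output)
```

View pics/w7.png

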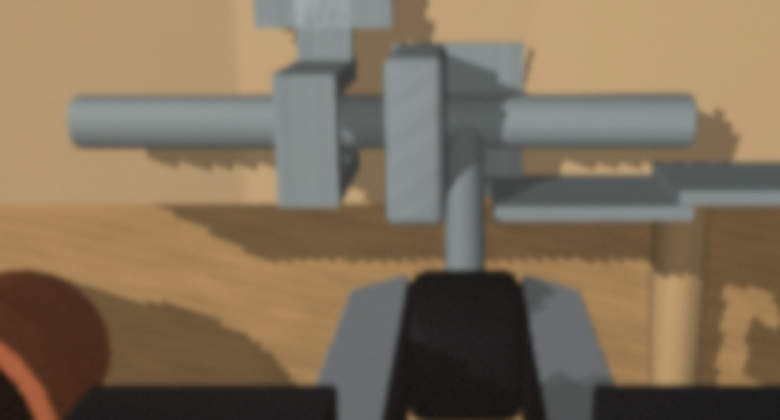

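>>> step_arm([
  [[-0.003,0,0.0028],0,0],
  [[-0.0059,0,0.0058],0,0],
  [[-0.0086,0,0.009],0,0],
  [[-0.0109,0,0.0124],0,0],
])

```text
clock: 10.75
tcp_pos: [0.4677, -0.0057, 0.137]
tool_rot: [[0.974, 0.226, 0.001], [0.226, -0.974, -0.001], [0.0, 0.001, -1.0]]
ft_force: [5.6, -0.5, -1.8]
width: 0.0199
```

>>> step_arm([
  [[-0.0025,0,0.0048],0,0],
  [[-0.0046,0,0.0098],0,0],
  [[-0.0063,0,0.015],0,0],
  [[-0.0066,0,0.0165],0,0],
])

```text
clock: 11.25
tcp_pos: [0.4609, -0.0072, 0.1201]
tool_rot: [[0.974, 0.226, -0.0], [0.226, -0.974, -0.001], [-0.0, 0.001, -1.0]]
ft_force: [0.2, -2.2, 0.5]
width: 0.0197
```

>>> step_arm([
  [[-0.0004,0,0.0015],0,0],
  [[-0.0005,0,0.0025],0,0],
])

```text
clock: 11.5
tcp_pos: [0.4604, -0.0073, 0.1175]
tool_rot: [[0.974, 0.226, -0.0], [0.226, -0.974, -0.001], [-0.0, 0.001, -1.0]]
ft_force: [0.4, -1.5, 0.4]
width: 0.0201
```

>>> step_arm([
  [[-0.0001,0,0.001],0,0],
])

```text
clock: 11.62
tcp_pos: [0.4602, -0.0074, 0.1165]
tool_rot: [[0.974, 0.226, -0.0], [0.226, -0.974, -0.001], [-0.001, 0.001, -1.0]]
ft_force: [-0.0, -1.1, 5.3]
width: 0.0197
```

>>> step_arm([
  [[0,0,0.0005],0,0],
])

```text
clock: 11.75
tcp_pos: [0.4602, -0.0074, 0.1161]
tool_rot: [[0.974, 0.226, -0.0], [0.226, -0.974, -0.001], [-0.001, 0.001, -1.0]]
ft_force: [-3.0, -1.7, 9.8]
width: 0.0197
```

```bash
python3 - <<'E'
from h import *
im=grab_frame("wrist"); cv2.imwrite("pics/w8.png",im[:,:,::-1])
im=grab_frame("scene")
cv2.imwrite("pics/s8.png",cv2.resize(im[120:220,255:385,::-1],None,fx=5,fy=5,interpolation=cv2.INTER_CUBIC))
E
```

```text
(no output)
```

View pics/w8.png

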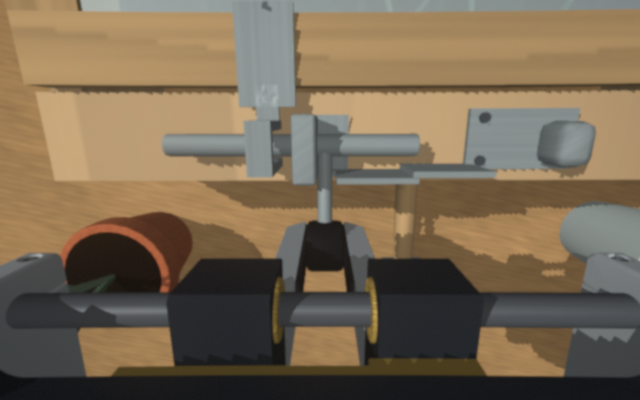

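View pics/s8.png

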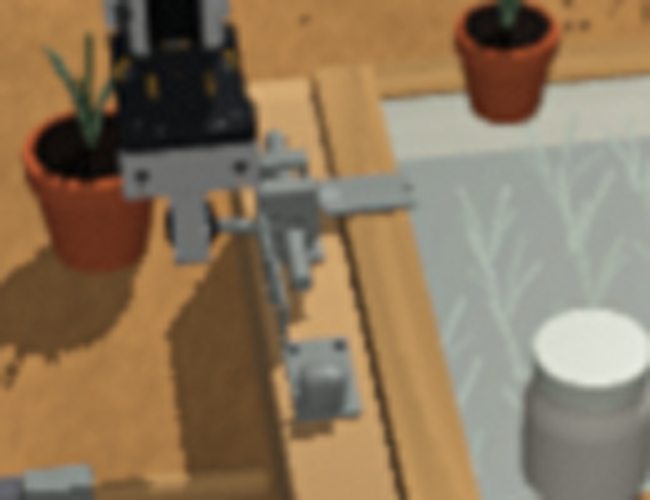

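>>> step_arm([
  [[0,0,-0.0004],0,0.02],
  [[0,0,-0.0004],0,0.035],
  [[0,0,-0.0004],0,0.05],
  [[0,0,-0.0004],0,0.05],
  [[0,0,-0.0004],0,0.05],
])

```text
clock: 12.48
tcp_pos: [0.4601, -0.0074, 0.1165]
tool_rot: [[0.974, 0.226, -0.0], [0.226, -0.974, -0.001], [-0.001, 0.001, -1.0]]
ft_force: [-0.4, 0.6, 0.2]
width: 0.0495
```

>>> step_arm([
  [[0,0,-0.02],0,0.05],
  [[0,0,-0.05],0,0.05],
  [[0,0,-0.09],0,0.05],
  [[0,0,-0.13],0,0.05],
  [[0,0,-0.14],0,0.05],
  [[0,0,-0.14],0,0.05],
])

```text
clock: 13.22
tcp_pos: [0.4603, -0.0073, 0.2565]
tool_rot: [[0.974, 0.226, 0.0], [0.226, -0.974, -0.001], [-0.0, 0.001, -1.0]]
ft_force: [0.2, 0.0, -0.0]
width: 0.0502
```

```bash
python3 - <<'E'
from h import *
c=calibration("wrist");im=grab_frame("wrist"); cv2.imwrite("pics/w9.png",im[:,:,::-1])
th=np.radians(13.1); X=np.array([np.cos(th),np.sin(th),0]);Y=np.array([-np.sin(th),np.cos(th),0])
A=np.array([.5357,-.0868,.124])+Y*.0957
for a in (1.1,1.2,1.3,1.4): print(a,proj(c,A-X*.055*np.sin(a)+[0,0,.055*np.cos(a)]))
for d in mark_of("wrist","knob")[:2]: print(d["uv"],d["score"])
s,t=calibration("scene"),calibration("top")
grab_frame("scene");us=mark_of("scene","knob");print(us[:1])
im=grab_frame("top");ut=mark_of("top","knob");print(ut[:1])
for b in [x for x in (us and [(s,us[0]["uv"])] or [])]: K=tri([b,(c,mark_of("wrist","knob")[0]["uv"])]);print(K, (K[0]-A)@X,K[0][2]-.124)
r=readout.sense();print(r["tcp_pos"],r["ft_force"])
E
```

```text
1.1 [323.42524344 187.98837515]
1.2 [323.44130404 189.17541909]
1.3 [323.45597982 189.75559262]
1.4 [323.46919576 189.75522142]
[321.1, 190.2] 0.56
[{'uv': [289.7, 164.5], 'score': 0.56}]
[]
(array([ 0.45658691, -0.00395501,  0.12928219]), [[1.0, 0.2], [-0.5, 2.7]]) -0.058277324872413355 0.0052821864082506775
[ 0.45999519 -0.00719465  0.25596808] [-0.55840451  0.05228017  0.1208619 ]
```

View pics/w9.png

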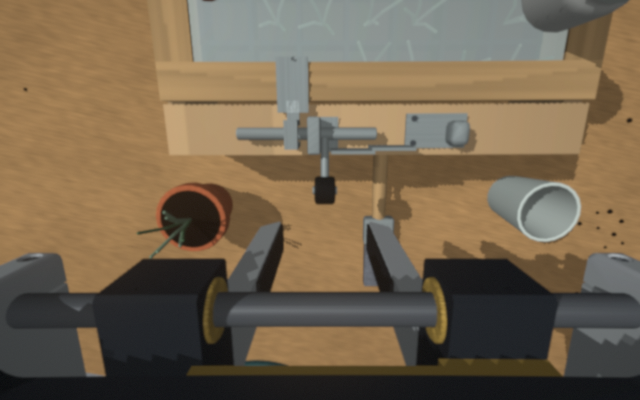

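```bash
python3 -c "
from station import manip
print(manip.hand_in())"
```

```text
the job is handed in; nothing more can be done
None
```

The bolt is shut: it is slid across to its stop and the handle is down in the notch. I handed the job in at about 13.5 s of the 51 s allowed; no verdict is given.

**What I did:** I pinched the knob on its flat ends and raised the handle to about 0.25 rad. I slid the bolt about 96 mm until it stalled against the stop, where the wrist read about 9 N sideways, of which some 4 N is the bolt's own friction. I then backed off 0.6 mm and turned the handle down in small steps until the downward travel met resistance of about 10 N. Finally I let go and lifted clear to z = 0.256 m.

**Last checks:**
- **Handle:** the wrist picture after release shows the stem in the notch. The knob is at about (324, 190), where I predicted it would be for 1.3 to 1.4 rad. Position and force at the end of the turn put it at about 1.40 rad.
- **Contact:** the wrist force was close to zero once clear. The pot, cup, jar and brush looked in place in that picture, but I did not measure them.
- **Raising the handle:** the pull at the wrist reached about 20 N upward, because my arc was about 0.5 mm off. I corrected it before sliding.
- **Disagreements:** the network did not find the knob in the last top picture. A rough two-camera estimate put it 58 mm in front of the axis and 5 mm above it. For 1.40 rad it should be 54 mm and 9 mm, so the handle is still down, but that check is only good to a few millimetres.

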